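Bring the chip tray out of the inspection microscope and hold it ready

TASK

The stage of the inspection microscope is locked, with an open chip tray on its chuck under the lens: flip the stage's cam lever fully over, outward, to free the stage, draw the stage all the way out by its knob, then lift the open tray straight up about 10 cm above the chuck and hold it there, level and still, for me to take. Bare chips lie loose in its pockets, so never let it tip, and do not touch the lens head or push the other things about. You finish while still holding the tray; do not set it down or let go.

Things in the scene. Friction and masses are not known exactly. Their poses are not given: they have to be found in the camera images.
- scope: Wafer inspection microscope: white foot and column, black sliding stage, white head. Fixed; it may stand anywhere within 6 cm and be turned 0.1 rad either way. Origin on the table straight below the lens axis; its x points to the user's side (eyepieces), away from the robot; its y points to the robot's left; z up. Foot 240 mm wide, 45 mm high. Column 120 x 120 mm centred at x -220 mm in this frame. All stage and lever positions below are in this frame.
- stage (a joint): The sliding stage top: 0 = home, tray under the lens; grows to 0.17 m (its end stop) as the stage is drawn out along the scope's -y. Black plate 190 mm (x) by 325 mm (y), 12 mm thick, its top face 130 mm above the table; at home it reaches from y -185 to +140 mm. Locked at home by the cam lever, whose cam nose sits in a steel keeper on the plate's edge: it cannot be moved before the lever is flipped. Then it moves with about 2.5 N of friction and stays where it is left.
- stage_knob (a point): Middle of the stage's pull knob, an upright plain aluminium post 18 mm in diameter that stands 34 mm high on the stage plate (this point is 17 mm below its top and 17 mm above the plate), near the stage's outer end: at home at x -20, y -165, z 147 mm. Moves with the stage.
- lock_lever (a joint): Cam lever of the stage lock, on the user's side of the stage: near 0 = locked, the lever stands up and leans a little (0.22 rad) inward over the stage; grows to 1.31 rad (its stop) as it is flipped over outward (along the scope's +x) and down, about an axis along the scope's y. The cam is out of the keeper from about 1.0 rad. It moves with about 2 N at the ball and stays where it is left.
- lever_ball (a point): Centre of the black ball, 20 mm in diameter, at the end of the cam lever, 68 mm from the pivot. The arm of the lever is a 10 mm round rod.
- lever_pivot (a point): Pivot of the cam lever, on the scope at x 113, y -150, z 124 mm. The bracket's cheeks beside it reach 142 mm above the table and x 102 to 124 mm, y -171 to -129 mm.
- chuck_top (a point): Centre of the top face of the round aluminium chuck on the stage, 38 mm in diameter, 18 mm high above the stage plate; at home at x 0, y 0, z 148 mm of the scope. Moves with the stage.
- tray: The open chip tray: black square tray 51 x 51 mm, 10 mm high, about 50 g, 4 x 4 pockets with grey chips, lying on the chuck (it overhangs it on all sides, its underside 18 mm above the stage plate), turned up to 0.35 rad. Origin at the centre of its underside; x and y along its sides, z up.
- optics: The microscope's head: lens turret, white arm, eyepieces and camera, fixed above the stage. Same origin and axes as the scope. Arm 120 mm wide (y -60 to +60), underside at z 260 mm; eyepieces reach to x 205 mm; the turret and lenses below the arm lie within 65 mm of the lens axis in y, the lens in use ends 175 mm above the table; the top of the camera is at z 482 mm. Not to be touched.
- closed_tray: Another chip tray, closed with a grey lid and two clips, 53 x 53 x 15 mm, on the table. Leave alone. Origin at the centre of its underside.
- tray_lid: Grey lid of the open tray, 53 x 53 x 5 mm, on the table on the user's side of the microscope. Leave alone. Origin at the centre of its underside.
- tweezers: Steel wafer tweezers 130 mm long, 8 mm high, lying on the table on the user's side of the microscope. Leave alone. Origin under the middle, x along them.
- cassette: White wafer cassette 142 x 118 x 104 mm with wafers standing in it, on the table. Leave alone. Origin at the centre of its underside.
- wafer_box: Flat round white single-wafer box, 112 mm in diameter, 16 mm high, on the table. Leave alone. Origin at the centre of its underside.
- blower: Black rubber dust blower standing upright, 58 mm in diameter, 135 mm high with its nozzle. Leave alone. Origin at the centre of its underside.
- bottle: White bottle, 60 mm in diameter, 160 mm high, on the table. Leave alone. Origin at the centre of its underside.
- scale_slide: Calibration slide in an aluminium frame, 76 x 26 x 5 mm, lying on the stage plate 110 mm behind the chuck (at home at scope y about +110 mm); it rides with the stage. Origin at the centre of its underside.

How it is judged:
By the outcome, as a careful person would: the job done as asked, in the order asked, and still so for the second after the job is handed in, while the arm keeps its last pose, push and grip.
It also fails if it takes over 62 s, if anything falls off the work surface, if the arm or the gripper's body presses on something with over 40 N, if the wrist force passes 120 N, or if a joint passes its speed limit or range.

ROBOT

A 6-joint arm with a two-finger parallel gripper is mounted at the origin on the work surface. World frame = base frame: x ahead of the robot, y to its left, z up, the work surface at z = 0. Lengths are in m, angles in rad, forces in N, time in s.
With the tool pointing down it reaches from about 0.35 to 0.975 m from the base axis. Payload 4.9 kg.
Tool frame: the origin (TCP) lies at the very end of the fingers, on their centre line; the grasp point (between the pads) lies 19 mm behind it (ctrl.grip_point_offset is the distance from the TCP to the grasp point, in m); z points along the fingers, y is the line along which they close (so a half turn about z gives the same grasp; the last joint's range is limited). The gripper opens to 85 mm and grips with 20 to 120 N. Pads are 22 mm wide; open, the fingers measure 114 mm over their backs; the gripper's body (76 mm by 85 mm) begins 54 mm behind the grasp point. The pads swing forward as they close: fully open they stand 13 mm farther back than shut.
Start: joints at [1.155, 0.053, 1.613, -0, 1.476, -0.119], TCP at [0.183, 0.598, 0.231] pointing down, gripper open.
Joint ranges: [-3.01, 3.01], [-1.01, 2.22], [0.06, 2.58], [-1.02, 4.17], [0.09, 2.62], [-3.14, 3.14]. Speed limits (rad/s): [2.57, 2.57, 3.14, 3.14, 3.14, 3.14].

INTERFACE

Orientations are given as a rotation vector (axis times angle).
In Python, from station import ctrl gives the robot as it stands.
- The arm moves only by the tool send_rows, never from a script. Its argument "rows" is a list of rows, each a list of 3 entries, a list of its own where there are three numbers: the finger opening in cm, from 0 to 8.54, then the shift along the tool's x, y, z in cm, then the turn about the tool's z in degrees. A call has 1 to 10 rows; each row shifts and turns the commanded pose from where the row before left it, along the tool's axes as they then stand; what a row does not reach is not made up. A row lasts 1/8 s, in which the tool goes at most 62.5 mm and 10.7 degrees, less where a joint would pass 70% of its speed; a pose out of reach is approached as far as the arm can. A call with a gripper value outside its range is refused whole. The fingers move at their own pace and stop on an object; "newtons" is the grip in N (left out, the last holds). Time passes only in rows, so rows that do not move let the fingers close. It gives the time, the measured TCP pose, the force, the opening and the grip force at its end, in the units of the state.
- ctrl.get_obs(): the state, without advancing time (a new reading comes with each control period).
- ctrl.get_image(name): name is "scene" or "top" or "wrist"; returns a dict with "frame" (400x640x3 uint8, red, green, blue), "range_z" (400x640 float32, m along the optical axis (not along the pixel's ray), 0 where there is no reading), "fx", "fy", "cx", "cy" (pixels), "cam_to_world" (4x4, takes a point from camera to world coordinates). Camera axes: x right, y down, z forward; pixel columns grow to the right and rows downward; lengths in m; the calibration is good to about 2 mm. A picture is of the moment at which its call begins.
- ctrl.finish_job(): hands the job in; it is judged then, once.
The state is a dict: "t": time; "q": joint angles; "dq": joint speeds; "effort": joint torques, N m; "tool_pos": TCP position; "tool_rot": TCP orientation; "contact_force": force on the tool from outside, world axes, zero at the start; "wrist_torque": the same for the moment, N m; "opening": finger opening in m; "grip_force": force on a finger pad.
Only numpy, scipy, OpenCV 4.12 (cv2) and the standard library are available. Lean on these libraries where they do the work, as an engineer would, in place of code of your own. Each camera call takes 0.05 s, during which the arm holds its last target. There are 200 camera calls.

## Working session

There is one attempt and no reset: what is moved stays moved. The work goes in short steps, Python scripts to look and compute and a tool call to move; the robot and the scene stay as the last step left them, time stands still between calls to the robot, and variables do not carry over. Pictures are saved under pics/ and viewed, at most 10 in all, crops included, and the job is handed in when it is done.

Besides the shell and the picture viewer there is one more tool, called after "Request:" by a JSON object that holds its "api" and its "payload", one argument or row to a line. send_rows: Moves the arm, as the interface text tells. Its arguments: {"type":"object","properties":{"rows":{"type":"array","items":{"type":"array"}},"newtons":{"type":"number"}},"required":["rows"]}

```bash
mkdir -p pics
cat > h.py <<'E'
from station import ctrl
import numpy as np, cv2
from scipy.spatial.transform import Rotation as R
def cloud(im):
    z=im["range_z"]; v,u=np.indices(z.shape)
    p=np.stack([(u-im["cx"])/im["fx"]*z,(v-im["cy"])/im["fy"]*z,z],-1)
    T=np.array(im["cam_to_world"]); return p@T[:3,:3].T+T[:3,3]
def save(im,n): cv2.imwrite("pics/"+n,im["frame"][:,:,::-1])
E
python3 - <<'E'
from h import *
a=[ctrl.get_image(n) for n in("scene","top")]
cv2.imwrite("pics/a.png",np.vstack([cv2.resize(i["frame"],(800,500))[::1,:,::-1] for i in a])[:500])
cv2.imwrite("pics/b.png",cv2.resize(a[1]["frame"],(800,500))[:,:,::-1])
for i in a: print(np.round(i["cam_to_world"],3).tolist(),i["fx"])
import pickle; pickle.dump(a,open("a.pkl","wb"))
o=ctrl.get_obs();print(o["t"],o["tool_pos"],R.from_rotvec(o["tool_rot"]).as_matrix().round(3).tolist(),ctrl.grip_point_offset)
E
```

```text
[[-0.712, 0.614, -0.341, 1.123], [0.702, 0.617, -0.355, 0.593], [-0.008, -0.493, -0.87, 1.484], [0.0, 0.0, 0.0, 1.0]] 490.14610294161986
[[0.006, -0.999, 0.034, 0.525], [-1.0, -0.006, 0.005, 0.033], [-0.004, -0.034, -0.999, 1.909], [0.0, 0.0, 0.0, 1.0]] 482.37908529206976
0.1 [0.18253151 0.59715351 0.23017257] [[-0.956, 0.292, -0.001], [0.292, 0.956, -0.002], [0.0, -0.002, -1.0]] 0.0187
```

View pics/a.png

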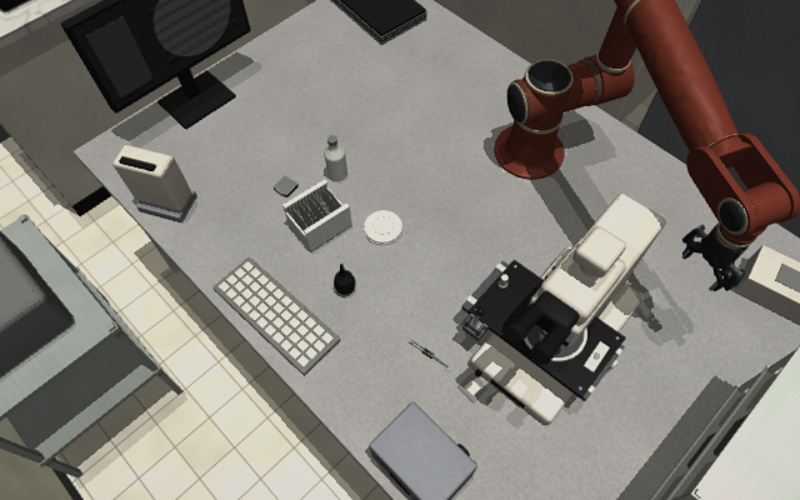

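View pics/b.png

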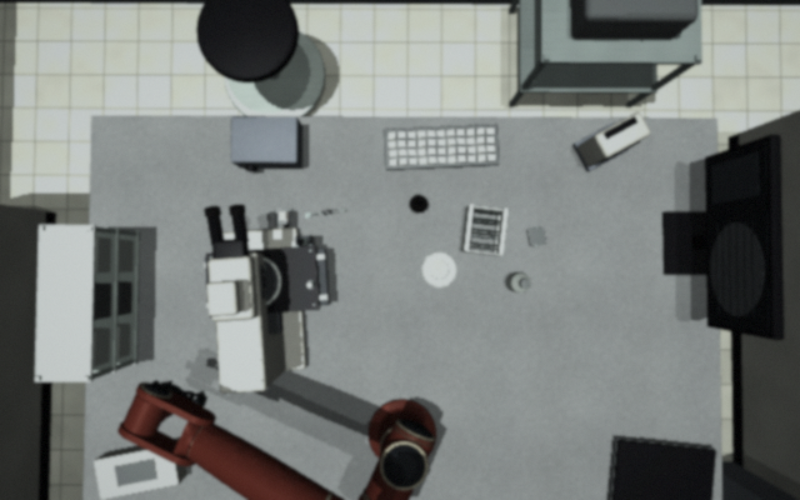

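The scene view shows the stage plate at about (545,320), with the knob at (503,282) and the lever at about (475,325). In the top view the scope is at (265,290). Next I'll measure the scope pose from the range data.

Run:
```python
from h import *
import pickle
a=pickle.load(open("a.pkl","rb"))
P=[];C=[]
for n,i in zip("st",a):
    p=cloud(i); c=i["frame"].astype(int)
    roi=(p[...,0]>.2)&(p[...,0]<.9)&(p[...,1]>.1)&(p[...,1]<.75)&(i["range_z"]>0)
    pl=roi&(abs(p[...,2]-.13)<.006)&(c.max(-1)<75)
    q=p[pl]; m=pl.astype(np.uint8); 
    k,l,s,_=cv2.connectedComponentsWithStats(m)
    print(n,[(j,s[j].tolist()) for j in range(1,k) if s[j,4]>80])
    q=p[pl]
    r=cv2.minAreaRect((q[:,:2]*1000).astype(np.float32)); print(r, cv2.boxPoints(r).round().tolist(),np.median(q[:,2]))
    kn=roi&(p[...,2]>.155)&(p[...,2]<.172)
    k,l,s,_=cv2.connectedComponentsWithStats(kn.astype(np.uint8))
    for j in range(1,k):
        if s[j,4]>4: print("z.155-.172",s[j].tolist(),p[l==j].mean(0).round(4).tolist(),c[l==j].mean(0).round())
i=a[0]; f=i["frame"][190:350,355:515]
cv2.imwrite("pics/c.png",cv2.resize(f,(600,600),interpolation=cv2.INTER_CUBIC)[:,:,::-1])
```

```text
s [(1, [375, 208, 125, 110, 2994]), (5, [421, 260, 12, 18, 134]), (7, [443, 267, 23, 19, 88])]
((491.3670959472656, 417.34228515625), (218.89004516601562, 325.41558837890625), 4.524892330169678) [[369.0, 571.0], [395.0, 247.0], [613.0, 264.0], [588.0, 588.0]] 0.12837482813712997
z.155-.172 [401, 219, 6, 7, 30] [0.4691, 0.2735, 0.1619] [179. 182. 171.]
z.155-.172 [491, 230, 5, 4, 6] [0.3055, 0.4843, 0.1647] [87. 84. 76.]
z.155-.172 [380, 253, 4, 4, 10] [0.5977, 0.2987, 0.1631] [61. 63. 59.]
t [(3, [208, 194, 47, 56, 1548])]
((453.89532470703125, 353.6402893066406), (406.1065368652344, 288.552001953125), 33.510963439941406) [[205.0, 362.0], [364.0, 121.0], [703.0, 345.0], [544.0, 586.0]] 0.13056759235018878
z.155-.172 [245, 225, 5, 5, 19] [0.467, 0.2748, 0.1636] [157. 163. 162.]
z.155-.172 [218, 268, 4, 6, 7] [0.311, 0.3707, 0.1652] [43. 44. 41.]
z.155-.172 [220, 276, 2, 9, 11] [0.277, 0.3671, 0.1637] [44. 45. 42.]
z.155-.172 [221, 286, 2, 6, 10] [0.245, 0.3646, 0.162] [44. 45. 42.]
z.155-.172 [222, 293, 2, 8, 9] [0.2163, 0.3619, 0.1626] [45. 46. 43.]
```

View pics/c.png

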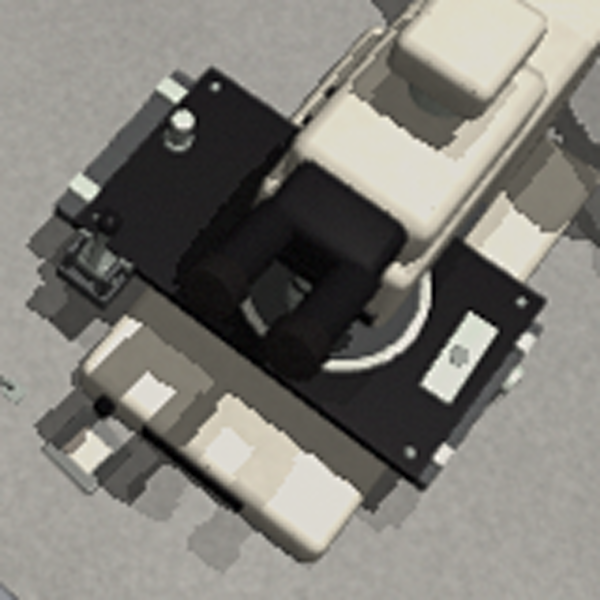

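Request:
{"api": "send_rows", "payload": {
  "rows": [
    [5, [0, 0, -5], 0],
    [5, [0, 0, -5], 0],
    [5, [0, 0, -5], 0],
    [5, [0, 0, -5], 0],
    [5, [0, 0, -5], 0],
    [5, [0, 0, -5], 0],
    [5, [0, 0, -5], 0],
    [5, [0, 0, -4], 0]
  ]
}}

```text
t: 1.1
tool_pos: [0.1827, 0.5974, 0.6233]
tool_rot: [0.464, 3.107, 0.002]
contact_force: [-0.3, 0.7, -0.1]
opening: 0.0496
grip_force: 0.0
```

Request:
{"api": "send_rows", "payload": {
  "rows": [
    [5, [-4.7, -1.7, 0], 0],
    [5, [-4.7, -1.7, 0], 0],
    [5, [-4.7, -1.7, 0], 0],
    [5, [-4.7, -1.7, 0], 0],
    [5, [-4.7, -1.7, 0], 0],
    [5, [-4.7, -1.7, 0], 0],
    [5, [-4.7, -1.7, 0], 0],
    [5, [-4.7, -1.7, 0], 0],
    [5, [-4.7, -1.7, 0], 0],
    [5, [-4.7, -1.7, 0], 0]
  ]
}}

```text
t: 2.35
tool_pos: [0.5838, 0.2965, 0.6206]
tool_rot: [-0.464, -3.106, 0.001]
contact_force: [-0.4, -0.3, -0.2]
opening: 0.0501
grip_force: 0.0
```

Request:
{"api": "send_rows", "payload": {
  "rows": [
    [5, [0, 0, 0], -7],
    [5, [0, 0, 5], -7],
    [5, [0, 0, 5], -7.5],
    [5, [0, 0, 5], 0],
    [5, [0, 0, 5], 0],
    [5, [0, 0, 5], 0]
  ]
}}

```text
t: 3.1
tool_pos: [0.5821, 0.2975, 0.3689]
tool_rot: [0.123, -3.138, 0.001]
contact_force: [-0.8, 0.8, 0.5]
opening: 0.0499
grip_force: 0.0
```

Run:
```python
from h import *
o=ctrl.get_obs();print(o["t"],o["tool_pos"],R.from_rotvec(o["tool_rot"]).as_matrix().round(3).tolist(),o["q"])
i=ctrl.get_image("wrist");save(i,"d.png");p=cloud(i)
roi=(p[...,0]>.2)&(p[...,0]<.9)&(p[...,1]>.1)&(p[...,1]<.75)&(i["range_z"]>0)
for lo,hi in((.155,.172),(.18,.21)):
    kn=roi&(p[...,2]>lo)&(p[...,2]<hi)
    k,l,s,_=cv2.connectedComponentsWithStats(kn.astype(np.uint8))
    for j in range(1,k):
        if s[j,4]>20: print(lo,s[j].tolist(),p[l==j].mean(0).round(4).tolist(),p[l==j].min(0).round(3),p[l==j].max(0).round(3))
```

```text
3.1 [0.58213503 0.29747599 0.36889246] [[-0.997, -0.078, -0.001], [-0.078, 0.997, -0.0], [0.001, -0.0, -1.0]] [ 3.58667523e-01  7.65646657e-02  1.36249775e+00  4.28112219e-06
  1.70356148e+00 -1.29055149e+00]
0.155 [292, 34, 20, 23, 354] [0.4684, 0.2736, 0.1636] [0.459 0.264 0.155] [0.477 0.282 0.167]
0.155 [447, 40, 15, 58, 413] [0.4767, 0.4167, 0.1576] [0.452 0.413 0.155] [0.502 0.423 0.161]
0.18 [308, 175, 21, 21, 354] [0.5885, 0.2978, 0.1982] [0.58  0.288 0.19 ] [0.599 0.307 0.203]
```

View pics/d.png

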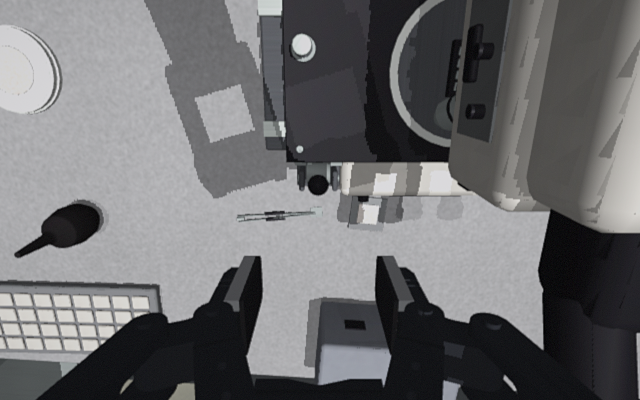

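The wrist view shows the ball at (317,184) and the knob at (302,46). The ball centre is about (0.5885, 0.2975, 0.192), so I'll go down and grip it.

Request:
{"api": "send_rows", "payload": {
  "rows": [
    [5, [-0.6, 0, 4], 0],
    [5, [0, 0, 4], 0],
    [5, [0, 0, 4], 0],
    [5, [0, 0, 4], 0],
    [5, [0, 0, 3.2], 0],
    [5, [0, 0, 0], 0],
    [1, [0, 0, 0], 0],
    [1, [0, 0, 0], 0],
    [1, [0, 0, 0], 0],
    [1, [0, 0, 0], 0]
  ],
  "newtons": 20
}}

```text
t: 4.4
tool_pos: [0.59, 0.2978, 0.1824]
tool_rot: [-0.123, 3.135, -0.0]
contact_force: [-0.9, -4.4, 6.6]
opening: 0.0186
grip_force: 19.6
```

Request:
{"api": "send_rows", "payload": {
  "rows": [
    [1, [-0.7, 0, 0.1], 0],
    [1, [-0.7, 0, 0.1], 0],
    [1, [-1.3, 0, 0.2], 0],
    [1, [-1.3, 0, 0.4], 0],
    [1, [-1.2, 0, 0.6], 0],
    [1, [-1.0, 0, 0.9], 0],
    [1, [-0.8, 0, 1.1], 0],
    [1, [0, 0, 0], 0]
  ]
}}

```text
t: 5.4
tool_pos: [0.6608, 0.3033, 0.1452]
tool_rot: [-0.121, 3.135, 0.001]
contact_force: [5.0, -2.9, 2.7]
opening: 0.0184
grip_force: 22.2
```

Request:
{"api": "send_rows", "payload": {
  "rows": [
    [1, [-0.4, 0, 0.7], 0],
    [1, [-0.2, 0, 0.6], 0],
    [1, [0, 0, 0], 0]
  ]
}}

```text
t: 5.78
tool_pos: [0.6662, 0.3037, 0.1334]
tool_rot: [-0.122, 3.135, -0.0]
contact_force: [2.7, -4.5, 5.2]
opening: 0.0185
grip_force: 23.2
```

Run:
```python
from h import *
i=ctrl.get_image("wrist");save(i,"e.png");o=ctrl.get_obs();print(o["tool_pos"],o["contact_force"])
```

```text
[0.66616232 0.30366921 0.13335991] [ 2.9947769  -3.91770467  5.93866148]
```

View pics/e.png

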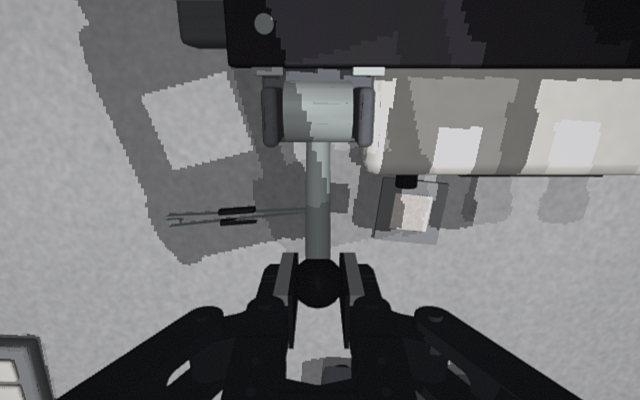

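The ball is in the pads at (318,285) and the lever is lying outward. I'll push a little further to confirm it's on its stop.

Request:
{"api": "send_rows", "payload": {
  "rows": [
    [1, [-0.1, 0, 0.5], 0],
    [1, [0, 0, 0.4], 0],
    [1, [0, 0, 0], 0]
  ]
}}

```text
t: 6.2
tool_pos: [0.6678, 0.3041, 0.1297]
tool_rot: [-0.123, 3.133, 0.0]
contact_force: [-5.9, -8.4, 22.6]
opening: 0.0181
grip_force: 24.2
```

Request:
{"api": "send_rows", "payload": {
  "rows": [
    [1, [0, 0, -0.6], 0],
    [4, [0, 0, 0], 0],
    [4, [0, 0, 0], 0],
    [4, [0, 0, -3], 0],
    [5, [0, 0, -5], 0],
    [5, [0, 0, -3], 0],
    [5, [0, 0, 0], 0]
  ]
}}

```text
t: 7.08
tool_pos: [0.6664, 0.3052, 0.2424]
tool_rot: [-0.124, 3.134, 0.004]
contact_force: [-0.6, 0.4, 0.3]
opening: 0.0501
grip_force: 0.0
```

Run:
```python
from h import *
o=ctrl.get_obs();print(o["tool_pos"])
i=ctrl.get_image("wrist");p=cloud(i)
m=(p[...,2]>.135)&(p[...,2]<.18)&(abs(p[...,0]-.665)<.03)&(abs(p[...,1]-.304)<.03)&(i["frame"].max(-1)<60)
q=p[m];print(len(q),q.mean(0),q.min(0),q.max(0))
```

```text
[0.66641522 0.30521724 0.2424317 ]
627 [0.65687496 0.30295107 0.16262294] [0.64935908 0.29346625 0.1534484 ] [0.66609407 0.31233397 0.16685513]
```

Request:
{"api": "send_rows", "payload": {
  "rows": [
    [5, [4, -0.3, 0], 0],
    [5, [4, -0.3, 0], 0],
    [5, [4, -0.3, 0], 0],
    [5, [4, -0.3, 0], 0],
    [5, [4, -0.4, 0], 0],
    [5, [0, 0, 4], 0],
    [5, [0, 0, 4], 0],
    [5, [0, 0, 2.2], 0],
    [5, [0, 0, 0], 0]
  ]
}}

```text
t: 8.25
tool_pos: [0.4639, 0.2714, 0.1322]
tool_rot: [0.123, -3.13, 0.005]
contact_force: [-0.5, 0.0, 0.7]
opening: 0.05
grip_force: 0.0
```

Request:
{"api": "send_rows", "payload": {
  "rows": [
    [1, [0, 0, 0], 0],
    [1, [0, 0, 0], 0],
    [1, [0, 0, 0], 0],
    [1, [0, 0, 0], 0]
  ],
  "newtons": 25
}}

```text
t: 8.75
tool_pos: [0.4678, 0.2729, 0.1385]
tool_rot: [-0.123, 3.137, 0.002]
contact_force: [-0.1, 1.2, 2.3]
opening: 0.0174
grip_force: 25.2
```

Request:
{"api": "send_rows", "payload": {
  "rows": [
    [1, [0, -0.8, -0.1], 0],
    [1, [0, -1.7, 0], 0],
    [1, [0, -2.2, 0], 0],
    [1, [0, -2.2, 0], 0],
    [1, [0, -2.2, 0], 0],
    [1, [0, -2.2, 0], 0],
    [1, [0, -2.2, 0], 0],
    [1, [0, -1.7, 0], 0],
    [1, [0, -1.2, 0], 0],
    [1, [0, 0, 0], 0]
  ]
}}

```text
t: 10.0
tool_pos: [0.4804, 0.1075, 0.1385]
tool_rot: [-0.121, 3.138, -0.004]
contact_force: [3.7, -1.7, -0.6]
opening: 0.0169
grip_force: 25.4
```

Request:
{"api": "send_rows", "payload": {
  "rows": [
    [1, [0, -0.6, 0], 0],
    [1, [0, -0.5, 0], 0],
    [1, [0, 0, 0], 0]
  ]
}}

```text
t: 10.38
tool_pos: [0.4808, 0.1034, 0.1385]
tool_rot: [-0.124, 3.138, 0.02]
contact_force: [4.3, 19.3, -1.7]
opening: 0.0173
grip_force: 26.4
```

Request:
{"api": "send_rows", "payload": {
  "rows": [
    [1, [0, 0.5, 0], 0],
    [4, [0, 0, 0], 0],
    [4, [0, 0, 0], 0],
    [5, [0, 0, -5], 0],
    [8.5, [0, 0, -5], 0],
    [8.5, [-2.1, 4, -4], 0],
    [8.5, [-2.1, 4, -3], 0],
    [8.5, [-2.1, 4, 0], 0],
    [8.5, [-2, 4, 0], 0],
    [8.5, [0, 0, 0], 0]
  ]
}}

```text
t: 11.62
tool_pos: [0.5506, 0.2707, 0.3071]
tool_rot: [0.127, -3.136, 0.001]
contact_force: [-0.1, -0.3, -0.3]
opening: 0.0854
grip_force: 0.0
```

Run:
```python
from h import *
o=ctrl.get_obs();print(o["t"],o["tool_pos"],R.from_rotvec(o["tool_rot"]).as_matrix().round(3).tolist(),o["q"][5])
i=ctrl.get_image("wrist");save(i,"f.png");p=cloud(i)
near=(abs(p[...,0]-.488)<.06)&(abs(p[...,1]-.2705)<.06)&(i["range_z"]>0)
m=near&(p[...,2]>.148)&(p[...,2]<.17)
k,l,s,_=cv2.connectedComponentsWithStats(m.astype(np.uint8)); j=1+s[1:,4].argmax(); q=p[l==j]
r=cv2.minAreaRect((q[:,:2]*1000).astype(np.float32)); print(len(q),r,np.percentile(q[:,2],[5,50,95]))
kn=(p[...,2]>.155)&(p[...,2]<.17)&(p[...,1]<.15);print("knob",p[kn].mean(0) if kn.any() else None)
```

```text
11.625 [0.55055001 0.27072402 0.30706021] [[-0.997, -0.081, -0.003], [-0.081, 0.997, -0.001], [0.003, -0.001, -1.0]] -1.3161906749889098
4202 ((488.96258544921875, 270.46044921875), (51.093955993652344, 51.087547302246094), 2.7745397090911865) [0.153673   0.15605189 0.15897222]
knob [0.48050054 0.10662514 0.16304933]
```

View pics/f.png

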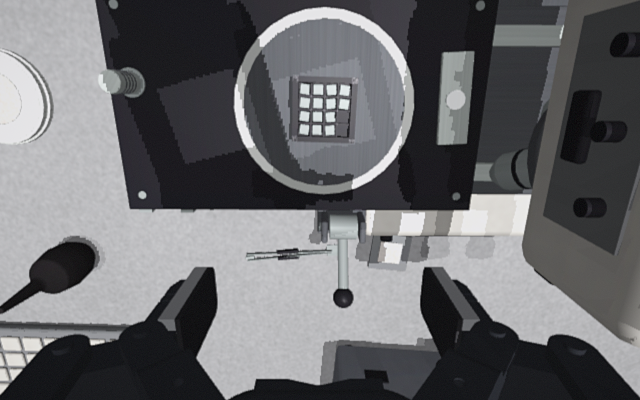

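The tray centre is at about (324,109) in the image, which is (0.489, 0.2705), and the chips are still in place. The knob reads about 2–3 mm short of full travel, possibly because I backed off before releasing, so I'll grip it again, pull to the stop, and release while still pulling.

Request:
{"api": "send_rows", "payload": {
  "rows": [
    [5, [2.1, -4, 0], 0],
    [5, [2.1, -4, 0], 0],
    [5, [2.1, -4, 0], 0],
    [5, [2, -3.8, 0], 0],
    [5, [0, 0, 5], 0],
    [5, [0, 0, 5], 0],
    [5, [0, 0, 4], 0],
    [5, [0, 0, 2.7], 0],
    [5, [0, 0, 0], 0]
  ]
}}

```text
t: 12.8
tool_pos: [0.4778, 0.1039, 0.1387]
tool_rot: [0.121, -3.133, 0.001]
contact_force: [0.2, 0.5, -0.8]
opening: 0.0499
grip_force: 0.0
```

Request:
{"api": "send_rows", "payload": {
  "rows": [
    [1, [0, 0, 0], 0],
    [1, [0, 0, 0], 0],
    [1, [0, 0, 0], 0],
    [1, [0, -0.4, 0], 0],
    [1, [0, -0.4, 0], 0],
    [1, [0, 0, 0], 0],
    [1, [0, 0, 0], 0]
  ]
}}

```text
t: 13.68
tool_pos: [0.4816, 0.1034, 0.1435]
tool_rot: [-0.124, 3.136, 0.023]
contact_force: [-1.8, 22.1, 6.1]
opening: 0.0166
grip_force: 25.7
```

Request:
{"api": "send_rows", "payload": {
  "rows": [
    [4, [0, 0, 0], 0],
    [4, [0, 0, 0], 0],
    [5, [0, 0, -5], 0],
    [8.5, [0, 0, -5], 0],
    [8.5, [0, 4, 0], 2],
    [8.5, [0, 4, 0], 0],
    [8.5, [0, 4, 0], 0],
    [8.5, [0, 4, 0], 0],
    [8.5, [0, 0, 0], 0],
    [8.5, [0, 0, 0], 0]
  ]
}}

```text
t: 14.92
tool_pos: [0.4726, 0.2562, 0.241]
tool_rot: [0.068, -3.14, 0.001]
contact_force: [-0.3, -0.1, 0.6]
opening: 0.0847
grip_force: 0.0
```

Run:
```python
from h import *
o=ctrl.get_obs();M=R.from_rotvec(o["tool_rot"]).as_matrix();print(o["t"],o["tool_pos"],M.round(3).tolist())
i=ctrl.get_image("wrist");p=cloud(i)
kn=(p[...,2]>.155)&(p[...,2]<.17)&(abs(p[...,1]-.105)<.03)&(i["range_z"]>0);print("knob",p[kn].mean(0) if kn.any() else None)
m=(p[...,2]>.148)&(p[...,2]<.166)&(abs(p[...,0]-.488)<.05)&(abs(p[...,1]-.269)<.05)&(i["range_z"]>0)
q=p[m];print(len(q),q.min(0) if len(q) else 0,q.max(0) if len(q) else 0)
i=ctrl.get_image("top");p=cloud(i)
kn=(p[...,2]>.155)&(p[...,2]<.17)&(abs(p[...,1]-.105)<.03)&(abs(p[...,0]-.48)<.03);print("knob top",p[kn].mean(0) if kn.any() else None)
t=np.array([.489,.2687,.135]);print("tool shift",M.T@(t-o["tool_pos"]))
```

```text
14.925 [0.47258416 0.25621279 0.24103121] [[-0.999, -0.043, -0.0], [-0.043, 0.999, -0.001], [0.0, -0.001, -1.0]]
knob [0.47928071 0.10621689 0.1627002 ]
5401 [0.46171138 0.24313207 0.14800314] [0.5155495  0.29635853 0.16056162]
knob top [0.48032402 0.1064106  0.16334391]
tool shift [-0.01698369  0.01184355  0.10601562]
```

Request:
{"api": "send_rows", "payload": {
  "rows": [
    [8.5, [-1.7, 1.3, 0], 0],
    [8.5, [0, 0, 3], 0],
    [8.5, [0, 0, 3], 0],
    [8.5, [0, 0, 2], 0],
    [8.5, [0, 0, 1.4], 0],
    [8.5, [0, 0, 0.8], 0],
    [8.5, [0, 0, 0.4], 0],
    [8.5, [0, 0, 0], 0],
    [8.5, [0, 0, 0], 0]
  ],
  "newtons": 25
}}

```text
t: 16.15
tool_pos: [0.4894, 0.2708, 0.1361]
tool_rot: [-0.069, 3.139, 0.001]
contact_force: [0.5, -0.3, -0.2]
opening: 0.085
grip_force: 0.0
```

Run:
```python
from h import *
i=ctrl.get_image("wrist");save(i,"g.png")
```

```text
(no output)
```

View pics/g.png

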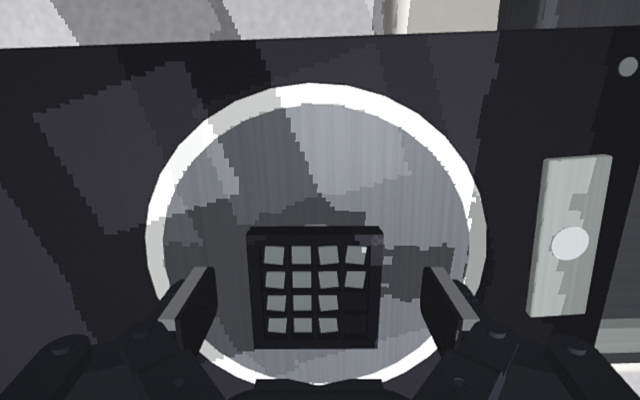

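The tray sits square and centred between the open pads, at (313,287). I'll drop a few millimetres and close gently.

Request:
{"api": "send_rows", "payload": {
  "rows": [
    [7.5, [0, 0, 0.3], 0],
    [6.5, [0, 0, 0], 0],
    [5.8, [0, 0, 0], 0],
    [5.4, [0, 0, 0], 0],
    [5.1, [0, 0, 0], 0],
    [4.5, [0, 0, 0], 0],
    [4.5, [0, 0, 0], 0],
    [4.5, [0, 0, 0], 0]
  ],
  "newtons": 25
}}

```text
t: 17.2
tool_pos: [0.4892, 0.2706, 0.1325]
tool_rot: [-0.068, 3.14, 0.0]
contact_force: [-0.2, -0.7, 1.8]
opening: 0.0508
grip_force: 26.5
```

Gripped at 50.8 mm. Now I'll lift slowly and smoothly.

Request:
{"api": "send_rows", "payload": {
  "rows": [
    [4.5, [0, 0, -0.2], 0],
    [4.5, [0, 0, -0.4], 0],
    [4.5, [0, 0, -0.6], 0],
    [4.5, [0, 0, -0.8], 0],
    [4.5, [0, 0, -0.8], 0],
    [4.5, [0, 0, -0.8], 0],
    [4.5, [0, 0, -0.8], 0],
    [4.5, [0, 0, -0.8], 0],
    [4.5, [0, 0, -0.8], 0],
    [4.5, [0, 0, -0.8], 0]
  ]
}}

```text
t: 18.45
tool_pos: [0.489, 0.2705, 0.2008]
tool_rot: [0.068, -3.141, 0.0]
contact_force: [-0.5, 0.4, 0.0]
opening: 0.0504
grip_force: 26.3
```

Request:
{"api": "send_rows", "payload": {
  "rows": [
    [4.5, [0, 0, -0.8], 0],
    [4.5, [0, 0, -0.8], 0],
    [4.5, [0, 0, -0.7], 0],
    [4.5, [0, 0, -0.5], 0],
    [4.5, [0, 0, -0.3], 0],
    [4.5, [0, 0, -0.1], 0],
    [4.5, [0, 0, 0], 0],
    [4.5, [0, 0, 0], 0],
    [4.5, [0, 0, 0], 0],
    [4.5, [0, 0, 0], 0]
  ]
}}

```text
t: 19.7
tool_pos: [0.4889, 0.2705, 0.2322]
tool_rot: [0.068, -3.141, 0.0]
contact_force: [0.0, -0.4, -0.7]
opening: 0.0503
grip_force: 26.3
```

Run:
```python
from h import *
i=ctrl.get_image("wrist");save(i,"k.png");p=cloud(i);o=ctrl.get_obs()
print(o["t"],o["tool_pos"],o["contact_force"],o["opening"],np.abs(o["dq"]).max(),R.from_rotvec(o["tool_rot"]).as_matrix().round(3).tolist())
m=(abs(p[...,0]-.489)<.03)&(abs(p[...,1]-.2705)<.022)&(p[...,2]>.2)&(p[...,2]<.30)&(i["range_z"]>0)
q=p[m];c,*_=np.linalg.lstsq(np.c_[q[:,:2]-[.489,.2705],np.ones(len(q))],q[:,2],rcond=None);print(len(q),c)
t=ctrl.get_image("top");p=cloud(t)
kn=(p[...,2]>.155)&(p[...,2]<.17)&(abs(p[...,1]-.105)<.03)&(abs(p[...,0]-.48)<.03);print("knob top",p[kn].mean(0) if kn.any() else None)
```

```text
19.75 [0.48894827 0.27053465 0.23221129] [ 0.32118335 -0.60606891 -1.04443189] 0.05020604510089037 0.0016842496889243872 [[-0.999, -0.044, -0.0], [-0.044, 0.999, -0.0], [0.0, -0.0, -1.0]]
14639 [-0.00303785 -0.00616093  0.25586462]
knob top [0.47991769 0.10651189 0.16423195]
```

View pics/k.png

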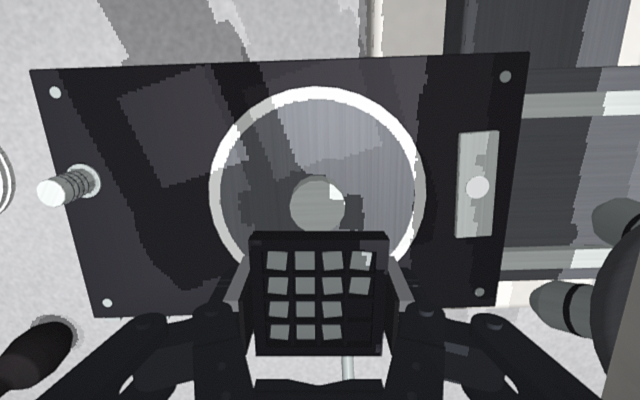

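The tray is held level about 10 cm above the bare chuck (tilt under 0.01 rad), and all the chips are in their pockets.

```bash
python3 -c "
from station import ctrl
print(ctrl.finish_job())"
```

```text
the job is handed in; nothing more can be done
None
```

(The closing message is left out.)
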